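Sort speaker drivers by weight into the carrier

ROBOT

A 6-joint arm with a two-finger parallel gripper is mounted at the origin on the work surface. World frame = base frame: x ahead of the robot, y to its left, z up, the work surface at z = 0. Lengths are in mm, angles in degrees, forces in N, time in s.
With the tool pointing down it reaches from about 350 to 850 mm from the base axis. Payload 8.1 kg.
Tool frame: the origin (TCP) lies midway between the tips of the shut fingers; the grasp point (between the pads) lies 19 mm behind it (r.pinch_z is the distance from the TCP to the grasp point, in mm); z points along the fingers, y is the line along which they close (so a half turn about z gives the same grasp; the last joint's range is limited). The gripper opens to 85 mm and grips with 20 to 120 N. Pads are 22 mm wide; open, the fingers measure 114 mm over their backs; the gripper's body (76 mm by 85 mm) begins 54 mm behind the grasp point. The pads swing forward as they close: fully open they stand 13 mm farther back than shut.
Start: joints at [-75.825, 7.471, 85.268, -0, 87.261, -4.893], TCP at [196.034, -567.076, 210.192] pointing down, gripper open.
Joint ranges: [-169.43, 169.43], [-51.17, 129.36], [1.28, 143.12], [-76.62, 256.62], [0, 156.53], [-152.29, 152.29]. Speed limits (degrees/s): [136.94, 136.94, 159.86, 180, 180, 180].

INTERFACE

Orientations are given as [roll, pitch, yaw] about the fixed x, y, z axes, in that order (R = Rz(yaw) Ry(pitch) Rx(roll)).
In Python, from bench import r gives the robot as it stands.
- The arm moves only by the shell command python3 -m jog 'ROWS' [OPENING] [FORCE]. ROWS is JSON, one flat list of numbers, 6 for each row, row after row: the shift along the tool's x, y, z in m, then the turn, a rotation vector about the tool's x, y, z in rad. A call has 1 to 8 rows; each row is the pose to reach, as a shift and turn from the pose commanded when the call began, along the tool's axes at that moment; what a row does not reach only later rows make up. A row lasts 1/8 s, in which the tool goes at most 62.5 mm and 10.7 degrees, less where a joint would pass 70% of its speed; a pose out of reach is approached as far as the arm can. A call with a gripper value outside its range is refused whole. OPENING is the opening, from -1 (shut) to 1 (fully open), set as the call begins (- or left out, the last holds). The fingers move at their own pace and stop on an object; FORCE is the grip in N (left out, the last holds). Time passes only in rows, so rows that repeat a pose let the fingers close. It gives the time, the measured TCP pose, the force, the opening and the grip force at its end, in the units of the state.
- r.sense(): the state, without advancing time (a new reading comes with each control period).
- r.snapshot(name): name is "scene" or "top"; returns a dict with "pixels" (400x640x3 uint8, red, green, blue), "range_z" (400x640 float32, mm along the optical axis (not along the pixel's ray), 0 where there is no reading), "K" (3x3 intrinsics, pixels), "rvec" (rotation vector, rad) and "tvec" (3), from world to camera coordinates, as OpenCV has them. Camera axes: x right, y down, z forward; pixel columns grow to the right and rows downward; lengths in mm; the calibration is good to about 2 mm. A picture is of the moment at which its call begins.
- r.hand_in(): hands the job in; it is judged then, once.
Trained networks look in a picture, given as the dict that the camera call returned (one of the last four; its "shot" number tells which), for a name from the list of things; names that differ only in an ending like _2 or _b are one class to them, and where a whole thing is asked for, a point or a joint stands for the part that bears it (a point fixed in the world has none). Each returns a list of dicts, best first, with "score" (0 to 1); they miss things now and then, are a little off and sometimes report something else, mostly with a low value. They report only what shows in the picture. A call takes as long as a camera call.
- r.look_for(picture, target): "bbox" ([left, top, right, bottom] in pixels, round what is visible of it).
- r.outline_of(picture, target): "region" (400x640 bool, what is visible of it) and "bbox" ([left, top, right, bottom] in pixels, round what is visible of it).
The state is a dict: "time": time; "joint_pos": joint angles; "qd": joint speeds; "joint_efforts": joint torques, N m; "tool_pos": TCP position; "tcp_rot": TCP orientation; "ft_force": force on the tool from outside, world axes, zero at the start; "wrist_torque": the same for the moment, N m; "finger_gap": finger opening in mm; "grip_force": force on a finger pad.
Only numpy, scipy, OpenCV 4.12 (cv2) and the standard library are available. Lean on these libraries where they do the work, as an engineer would, in place of code of your own. Each camera call takes 0.05 s, during which the arm holds its last target. There are 200 camera calls.

TASK

One or two of the four loose speaker drivers on the mat left the line without the magnet in their rear can: they look like the others but weigh only about 100 g instead of about 440 g, so feel the weight of each. Set every sound driver gently into an empty well of the carrier, one per well, standing flat with its can up, and put every light one into the blue reject crate. Leave the driver already in the carrier and everything else on the bench where it is.

Things in the scene. Friction and masses are not known exactly. Their poses are not given: they have to be found in the camera images.
- driver1: loose speaker driver, face down on the mat: flange 80 mm across, 5 mm thick at the bottom, basket narrowing to a steel rear can 56 mm across, from 22 to 52 mm above the underside; grip it by the can from above, at any yaw. Origin: centre of the underside, z up through the can. Mass 370 to 510 g with its magnet, 80 to 125 g without; nothing outside shows which
- driver2: another loose speaker driver, outwardly the same as driver1, same origin; with or without its magnet
- driver3: another loose speaker driver, outwardly the same as driver1, same origin; with or without its magnet
- driver4: another loose speaker driver, outwardly the same as driver1, same origin; with or without its magnet
- loaded: a sound driver of the same shape already standing in one well of the carrier; stays there. Origin: centre of its underside
- carrier: grey square carrier plate 212 x 212 mm, 20 mm high, fixed to the bench, at any yaw, with 2 x 2 round wells 88 mm across and 14 mm deep (floor 6 mm above the bench), 100 mm apart; one well is taken. Origin: centre of its underside
- well1 (a point): centre of the floor of one well of the carrier (6 mm above the bench); a driver standing in it has its origin here. One of the four wells is already occupied by the loaded driver
- well2 (a point): centre of the floor of one well of the carrier (6 mm above the bench); a driver standing in it has its origin here. One of the four wells is already occupied by the loaded driver
- well3 (a point): centre of the floor of one well of the carrier (6 mm above the bench); a driver standing in it has its origin here. One of the four wells is already occupied by the loaded driver
- well4 (a point): centre of the floor of one well of the carrier (6 mm above the bench); a driver standing in it has its origin here. One of the four wells is already occupied by the loaded driver
- crate: blue slatted plastic reject crate, open on top, 210 mm along its x, 130 mm along its y, 60 mm high, walls and floor 4 mm, fixed. Origin: centre of its underside; it takes two drivers side by side along its x
- cap1: bystander: black domed earpiece cap, 60 mm across, 16 mm high, loose. Origin: centre of its underside
- cap2: bystander: black domed earpiece cap, 60 mm across, 16 mm high, loose. Origin: centre of its underside
- glue: bystander: white glue bottle, 48 mm across, 150 mm high with its nozzle, standing loose. Origin: centre of its underside

How it is judged (in metres and radians):
At the end, for the whole second after the job is handed in: At rest, each driver with a magnet stands flat (0.1 rad), can up, in its own well, origin within 9 mm of the floor's centre, bearing on the carrier with over 2.5 N; each without lies in the crate below the rim, bearing on it with under 3 N. The loaded driver stands within 15 mm of its start ((((distance between driver1 and well1 below 0.009 m or distance between driver1 and well2 below 0.009 m or distance between driver1 and well3 below 0.009 m or distance between driver1 and well4 below 0.009 m) and angle between driver1's own z axis and vertical below 0.1 rad and contact force between driver1 and carrier above 2.5 N) or (x of driver1 in the frame of crate between -0.1 and 0.1 m and y of driver1 in the frame of crate between -0.06 and 0.06 m and z of driver1 in the frame of crate between 0 and 0.065 m and contact force between driver1 and crate below 3 N)) and linear speed of each of driver1, driver2, driver3, driver4 below 0.02 m/s and (((distance between driver2 and well1 below 0.009 m or distance between driver2 and well2 below 0.009 m or distance between driver2 and well3 below 0.009 m or distance between driver2 and well4 below 0.009 m) and angle between driver2's own z axis and vertical below 0.1 rad and contact force between driver2 and carrier above 2.5 N) or (x of driver2 in the frame of crate between -0.1 and 0.1 m and y of driver2 in the frame of crate between -0.06 and 0.06 m and z of driver2 in the frame of crate between 0 and 0.065 m and contact force between driver2 and crate below 3 N)) and (((distance between driver3 and well1 below 0.009 m or distance between driver3 and well2 below 0.009 m or distance between driver3 and well3 below 0.009 m or distance between driver3 and well4 below 0.009 m) and angle between driver3's own z axis and vertical below 0.1 rad and contact force between driver3 and carrier above 2.5 N) or (x of driver3 in the frame of crate between -0.1 and 0.1 m and y of driver3 in the frame of crate between -0.06 and 0.06 m and z of driver3 in the frame of crate between 0 and 0.065 m and contact force between driver3 and crate below 3 N)) and (((distance between driver4 and well1 below 0.009 m or distance between driver4 and well2 below 0.009 m or distance between driver4 and well3 below 0.009 m or distance between driver4 and well4 below 0.009 m) and angle between driver4's own z axis and vertical below 0.1 rad and contact force between driver4 and carrier above 2.5 N) or (x of driver4 in the frame of crate between -0.1 and 0.1 m and y of driver4 in the frame of crate between -0.06 and 0.06 m and z of driver4 in the frame of crate between 0 and 0.065 m and contact force between driver4 and crate below 3 N)) and distance of loaded from where it was at the start of the episode below 0.015 m and angle between loaded's own z axis and vertical below 0.1 rad); the robot touches nothing.
It fails at once if a driver falls or is slammed into a well (over 0.45 m/s within 20 mm of its floor) ((linear speed of driver1 above 0.45 m/s and (distance between driver1 and well1 below 0.02 m or distance between driver1 and well2 below 0.02 m or distance between driver1 and well3 below 0.02 m or distance between driver1 and well4 below 0.02 m)) or (linear speed of driver2 above 0.45 m/s and (distance between driver2 and well1 below 0.02 m or distance between driver2 and well2 below 0.02 m or distance between driver2 and well3 below 0.02 m or distance between driver2 and well4 below 0.02 m)) or (linear speed of driver3 above 0.45 m/s and (distance between driver3 and well1 below 0.02 m or distance between driver3 and well2 below 0.02 m or distance between driver3 and well3 below 0.02 m or distance between driver3 and well4 below 0.02 m)) or (linear speed of driver4 above 0.45 m/s and (distance between driver4 and well1 below 0.02 m or distance between driver4 and well2 below 0.02 m or distance between driver4 and well3 below 0.02 m or distance between driver4 and well4 below 0.02 m))).
It fails at once if the loaded driver is lifted or shoved out of place (over 15 mm) (distance of loaded from where it was at the start of the episode above 0.015 m).
It fails at once if a bystander (earpiece cap or glue bottle) is displaced by over 30 mm (distance of any of cap1, cap2, glue from where it was at the start of the episode above 0.03 m).
It also fails if it takes over 72 s, if anything falls off the work surface, if the arm or the gripper's body presses on something with over 40 N, if the wrist force passes 120 N, or if a joint passes its speed limit or range.

## Working session

There is one attempt and no reset: what is moved stays moved. The work goes in short steps, Python scripts to look and compute and a shell command to move; the robot and the scene stay as the last step left them, time stands still between calls to the robot, and variables do not carry over. Pictures are saved under pics/ and viewed, at most 10 in all, crops included, and the job is handed in when it is done.

```bash
ls; mkdir -p pics; python3 - <<'E'
from bench import r
import cv2
for n in("top","scene"):
    p=r.snapshot(n); cv2.imwrite(f"pics/{n}0.png",p["pixels"][:,:,::-1])
    print(n,p["K"],p["rvec"],p["tvec"])
    for t in("driver1","carrier","crate","cap1","glue"):
        print(t,[(d["bbox"],round(d["score"],2)) for d in r.look_for(p,t)])
print(r.sense())
E
```

```text
pics
top [[497.29815957   0.         320.5628697 ]
 [  0.         497.29815957 199.40171879]
 [  0.           0.           1.        ]] [ 2.00145142 -2.2116378   0.23414877] [  92.91994821  549.40532601 1084.06939666]
driver1 [([236.9, 182.5, 276.4, 213.7], 0.97), ([207.6, 245.0, 241.5, 273.8], 0.76), ([178.6, 201.4, 213.3, 235.1], 0.66), ([268.9, 245.6, 302.5, 279.7], 0.59)]
carrier [([397.5, 146.1, 512.4, 255.6], 0.67)]
crate [([306.1, 132.5, 366.3, 227.7], 0.71), ([206.5, 242.8, 241.6, 274.4], 0.49)]
cap1 [([144.7, 240.7, 172.0, 265.0], 0.92), ([233.8, 292.8, 258.1, 315.9], 0.6)]
glue [([208.8, 112.9, 238.0, 146.2], 0.84)]
scene [[374.93316531   0.         317.24872968]
 [  0.         374.93316531 208.12986917]
 [  0.           0.           1.        ]] [ 2.13182801  0.67279822 -0.33832699] [-464.00861934 -148.51744868 1092.42143799]
driver1 [([373.4, 145.6, 403.8, 172.8], 0.87), ([353.7, 172.7, 383.8, 204.1], 0.85), ([328.7, 144.1, 356.1, 171.7], 0.62), ([294.2, 159.7, 322.3, 189.6], 0.58), ([271.5, 186.3, 391.2, 279.2], 0.21)]
carrier [([125.8, 245.2, 294.5, 380.0], 0.97)]
crate
[... 193 characters left out ...]
4], 0.82)]
{'time': 0.6, 'joint_pos': array([-7.58242468e+01,  7.46885760e+00,  8.52655958e+01, -1.20578832e-03,
        8.72604570e+01, -4.89280278e+00]), 'qd': array([ 0.14921238, -0.07933979,  0.02457679,  0.04747577, -0.04414954,
       -0.01423313]), 'joint_efforts': array([-1.01829537e-03, -5.68956828e+01, -5.00597370e+01, -4.62106600e-04,
        1.71916730e-03, -1.22995306e-05]), 'tool_pos': array([ 196.04324298, -567.1020701 ,  210.23746238]), 'tcp_rot': array([1.79995032e+02, 1.63412234e-03, 1.90686135e+01]), 'ft_force': array([-0.62564655, -0.72901434, -0.05179485]), 'wrist_torque': array([-0.02444425,  0.0266527 ,  0.00287136]), 'grip_force': 0.0, 'finger_gap': 85.25896403504133}
```

View pics/top0.png

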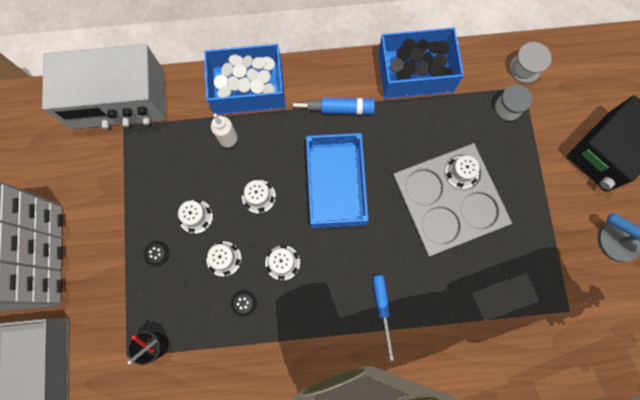

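View pics/scene0.png

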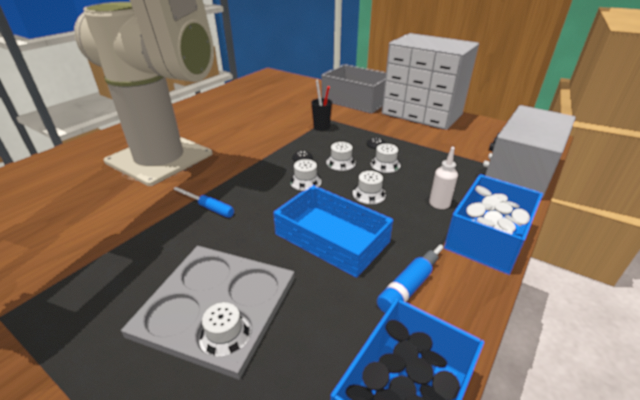

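The top view shows loose drivers near (258,195), (195,214), (223,259) and (283,262). The crate is at (337,180) and the carrier at (453,200), with the loaded driver in its upper-right well at (465,170). The caps are at (156,253) and (244,303), and the glue bottle is at (224,130). The scene view shows the same layout.

```bash
cat > h.py <<'E'
import numpy as np, cv2
from scipy.optimize import least_squares
from bench import r
def cloud(p):
    R,_=cv2.Rodrigues(np.array(p["rvec"],float)); t=np.array(p["tvec"],float).ravel(); K=p["K"]
    v,u=np.mgrid[0:400,0:640]; z=p["range_z"].astype(float)
    c=np.stack([(u-K[0,2])/K[0,0]*z,(v-K[1,2])/K[1,1]*z,z],-1)
    w=(c-t)@R; w[z==0]=np.nan
    return w
def disc(w,lo,hi,xy=None,rad=60):
    m=(w[...,2]>lo)&(w[...,2]<hi)
    if xy is not None: m&=np.hypot(w[...,0]-xy[0],w[...,1]-xy[1])<rad
    q=w[m]; (c,rr)=cv2.minEnclosingCircle(q[:,:2].astype(np.float32))
    return np.round(c,1),round(rr,1),np.round(np.median(q[:,2]),1),len(q),np.round(q[:,:2].mean(0),1)
E
python3 - <<'E'
from h import *
for n,px in (("top",[(258,195),(195,214),(223,259),(283,262),(465,170),(156,253),(244,303),(224,130)]),("scene",[(371,183),(386,155),(342,152),(305,172),(222,320)])):
    p=r.snapshot(n); w=cloud(p); print(n)
    for u,v in px:
        a=w[v,u]; 
        try: print((u,v),np.round(a,1),disc(w,a[2]-4,a[2]+4,a,40))
        except Exception as e: print(u,v,a,e)
    # carrier: plate top points
    b=np.array([530,-200])
    box=w[v,u]
    m=(abs(w[...,2]-20)<4)
    mm=m.astype(np.uint8)
    k,l,s,c=cv2.connectedComponentsWithStats(mm)
    for i in np.argsort(-s[1:,4])[:3]+1:
        q=w[l==i][:,:2].astype(np.float32); print("plate",s[i],cv2.minAreaRect(q),np.median(w[l==i][:,2]))
    m=((w[...,2]>52)&(w[...,2]<66)).astype(np.uint8); k,l,s,c=cv2.connectedComponentsWithStats(m)
    for i in np.argsort(-s[1:,4])[:10]+1:
        q=w[l==i][:,:2].astype(np.float32); print("z60",s[i],cv2.minAreaRect(q),np.median(w[l==i][:,2]))
    print("mat",np.nanmedian(w[280:300,330:360,2]))
E
```

```text
top
(258, 195) [582.4 181.1  53.2] (array([590.7, 186. ]), 27.8, np.float64(52.6), 396, array([590.6, 185.7]))
(195, 214) [552.4 329.2  51.7] (array([557.2, 340.1]), 28.2, np.float64(52.6), 403, array([555.9, 339.7]))
(223, 259) [442.2 270.2  54.4] (array([449.5, 278.3]), 27.7, np.float64(53.1), 405, array([449.3, 278.1]))
(283, 262) [422.2 136.2  52.6] (array([426.4, 141.4]), 27.7, np.float64(52.6), 446, array([425.9, 141.4]))
(465, 170) [ 592.5 -304.2   57.7] (array([ 599.9, -309.7]), 28.5, np.float64(58.0), 415, array([ 599.4, -309.2]))
(156, 253) [476.3 432.9  16.2] (array([476.9, 436.5]), 26.8, np.float64(15.4), 324, array([476.4, 435.7]))
(244, 303) [341.6 235.3  16.4] (array([342.7, 238.7]), 27.1, np.float64(15.6), 326, array([341.4, 238.4]))
(224, 130) [734.4 243.8  92. ] (array([746.7, 251.2]), 22.5, np.float64(91.8), 111, array([741.2, 248.3]))
plate [ 393  144  119  112 3386] ((537.0509033203125, -273.3970642089844), (212.55511474609375, 214.45526123046875), 15.451249122619629) 20.020407230412523
plate [375 290  15  28 132] ((310.5479431152344, -78.21245574951172), (61.327
[... 3470 characters left out ...]
451782226562), (126.49671936035156, 35.19552993774414), 89.87673950195312) 60.4942671740544
z60 [489 161  63  22 345] ((883.36474609375, 400.4166259765625), (139.7270965576172, 10.5531005859375), 0.23483765125274658) 59.07880371626266
z60 [384  96  83  19 334] ((541.0569458007812, 683.8875122070312), (282.88494873046875, 132.323486328125), 32.711029052734375) 58.41587359113143
z60 [478 185  58  23 291] ((883.0584106445312, 261.82513427734375), (120.08275604248047, 34.749229431152344), 0.24080456793308258) 61.032463775213586
z60 [224  15 111  15 275] ((-755.4390258789062, 1486.3189697265625), (765.1264038085938, 80.23389434814453), 66.03367614746094) 58.871614056173726
mat -0.4304930326339031
```

```bash
python3 -m jog '[0.619,-0.583,0.09,0,0,0.333, 0.619,-0.583,0.09,0,0,0.333, 0.619,-0.583,0.09,0,0,0.333, 0.619,-0.583,0.09,0,0,0.333, 0.619,-0.583,0.09,0,0,0.333, 0.619,-0.583,0.09,0,0,0.333, 0.619,-0.583,0.09,0,0,0.333, 0.619,-0.583,0.09,0,0,0.333]' 1 60
```

```text
time: 1.7
tool_pos: [427.6, -124.9, 157.9]
tcp_rot: [180.0, -0.1, -0.0]
ft_force: [1.3, -0.7, 0.2]
finger_gap: 85.0
grip_force: 0.0
```

```bash
python3 -m jog '[0.1635,-0.312,0.07,0,0,0, 0.1635,-0.312,0.07,0,0,0, 0.1635,-0.312,0.07,0,0,0, 0.1635,-0.312,0.07,0,0,0, 0.1635,-0.312,0.07,0,0,0, 0.1635,-0.312,0.07,0,0,0, 0.1635,-0.312,0.1,0,0,0, 0.1635,-0.312,0.1,0,0,0]' 1 60
```

```text
time: 2.7
tool_pos: [587.8, 185.3, 54.4]
tcp_rot: [179.9, 0.3, 0.0]
ft_force: [-0.0, -0.1, 0.1]
finger_gap: 84.9
grip_force: 0.0
```

```bash
python3 -m jog '[0,0,0.0,0,0,0, 0,0,0.036,0,0,0, 0,0,0.036,0,0,0, 0,0,0.036,0,0,0]' 1 60
```

```text
time: 3.2
tool_pos: [591.2, 185.1, 23.4]
tcp_rot: [-180.0, -0.1, -0.0]
ft_force: [-0.3, -1.1, 0.3]
finger_gap: 85.7
grip_force: 0.0
```

```bash
python3 -m jog '[0,-0.001,0.004,0,0,0, 0,-0.001,0.004,0,0,0, 0,-0.001,0.004,0,0,0, 0,-0.001,0.004,0,0,0, 0,-0.001,0.004,0,0,0, 0,-0.001,0.004,0,0,0]' -1 60
```

```text
time: 3.95
tool_pos: [591.4, 186.0, 19.5]
tcp_rot: [180.0, -0.1, -0.0]
ft_force: [-2.1, -2.7, 7.9]
finger_gap: 53.6
grip_force: 63.2
```

```bash
python3 -m jog '[0,0,-0.01,0,0,0, 0,0,-0.04,0,0,0, 0,0,-0.07,0,0,0, 0,0,-0.085,0,0,0, 0,0,-0.09,0,0,0, 0,0,-0.09,0,0,0, 0,0,-0.09,0,0,0]' -1 60; python3 - <<'E'
from h import *
for i in range(3):
    r.snapshot("top"); s=r.sense(); print(s["ft_force"],s["tool_pos"],s["wrist_torque"],s["finger_gap"])
E
```

```text
time: 4.82
tool_pos: [589.3, 186.1, 105.9]
tcp_rot: [180.0, 0.1, -0.0]
ft_force: [-0.3, -0.1, -4.4]
finger_gap: 53.4
grip_force: 64.6
[ 0.37139538 -0.30948921 -4.86590333] [589.35446298 186.11731094 105.9828146 ] [-0.01816231  0.02284915  0.00534216] 53.61618437548507
[-0.35838048 -0.51979939 -5.76590291] [589.50381168 186.17568745 106.19399067] [ 0.06688934  0.06382921 -0.04122044] 54.11341955166986
[-0.19248924  0.2197879  -4.46399247] [589.69241531 186.19698253 106.46665206] [-0.00794352  0.01446714  0.05042924] 53.60753620077305
```

Driver at (591,186) is sound (about 4.7 N). Moving it to the well at (572,-212).

```bash
python3 -m jog '[-0.001,0.03,0,0,0,0, -0.004,0.085,0,0,0,0, -0.007,0.147,0,0,0,0, -0.010,0.209,0,0,0,0, -0.013,0.271,0,0,0,0, -0.016,0.333,0,0,0,0, -0.018,0.378,0.015,0,0,0, -0.019,0.3985,0.04,0,0,0]' -1 60; python3 - <<'E'
from h import *
s=r.sense(); print(s["tool_pos"],s["ft_force"])
E
```

```text
time: 5.98
tool_pos: [571.7, -215.7, 68.2]
tcp_rot: [179.9, -0.1, -0.2]
ft_force: [-0.9, -0.5, -4.4]
finger_gap: 53.5
grip_force: 65.1
[ 571.73236814 -215.68037166   68.23289142] [-0.86556096 -0.48456189 -4.39666626]
```

```bash
python3 -m jog '[0,0,0.005,0,0,0, 0,0,0.012,0,0,0, 0,0,0.012,0,0,0]' -1 60; python3 - <<'E'
from h import *
p=r.snapshot("top"); s=r.sense(); print(s["tool_pos"],s["ft_force"])
cv2.imwrite("pics/t2.png",cv2.resize(p["pixels"][120:280,370:540,::-1],None,fx=3,fy=3))
w=cloud(p); m=(abs(w[...,2]-20)<4).astype(np.uint8)
E
```

```text
time: 6.35
tool_pos: [571.3, -211.0, 55.4]
tcp_rot: [-180.0, 0.0, 0.1]
ft_force: [-0.4, 0.3, -4.9]
finger_gap: 53.1
grip_force: 65.1
[ 571.69067531 -211.22567076   55.9665653 ] [ 0.07994772  0.75162004 -4.21569655]
```

```bash
python3 -m jog '[0.001,0.001,0.008,0,0,0, 0.001,0.001,0.016,0,0,0, 0.001,0.001,0.022,0,0,0, 0.001,0.001,0.026,0,0,0, 0.001,0.001,0.029,0,0,0, 0.001,0.001,0.03,0,0,0, 0.001,0.001,0.03,0,0,0]' -1 60
```

```text
time: 7.28
tool_pos: [572.4, -213.3, 25.8]
tcp_rot: [180.0, -0.0, -0.0]
ft_force: [-0.3, 0.4, -4.4]
finger_gap: 53.6
grip_force: 65.1
```

```bash
python3 -m jog '[0,0,0.001,0,0,0, 0,0,0.002,0,0,0, 0,0,0.002,0,0,0]' -1 60
```

```text
time: 7.65
tool_pos: [572.6, -213.3, 25.5]
tcp_rot: [180.0, -0.0, -0.0]
ft_force: [-6.9, 4.2, 10.5]
finger_gap: 53.8
grip_force: 66.6
```

```bash
python3 -m jog '[0,0,0,0,0,0, 0,0,0,0,0,0, 0,0,-0.02,0,0,0, 0,0,-0.06,0,0,0, 0,0,-0.085,0,0,0, 0,-0.06,-0.085,0,0,0,0,-0.12,-0.085,0,0,0, 0,-0.18,-0.085,0,0,0]' 1; python3 - <<'E'
from h import *
p=r.snapshot("top"); w=cloud(p); print(disc(w,52,62,(572,-212),40),disc(w,52,62,(599,-309),40),r.sense()["tool_pos"])
cv2.imwrite("pics/t3.png",cv2.resize(p["pixels"][120:280,370:540,::-1],None,fx=3,fy=3))
m=(abs(w[...,2]-20)<4).astype(np.uint8)
k,l,s,c=cv2.connectedComponentsWithStats(m)
for i in np.argsort(-s[1:,4])[:1]+1: print(cv2.minAreaRect(w[l==i][:,:2].astype(np.float32)))
E
```

```text
time: 8.65
tool_pos: [572.9, -31.7, 110.6]
tcp_rot: [180.0, -0.1, -0.1]
ft_force: [0.9, -0.1, -0.5]
finger_gap: 85.6
grip_force: 0.0
(array([ 571.8, -210.9]), 28.3, np.float64(58.0), 393, array([ 572. , -212.3])) (array([ 600.4, -309.1]), 28.3, np.float64(58.0), 427, array([ 599.6, -309.2])) [572.49551479 -24.29017403 110.37059475]
((537.1806640625, -273.860595703125), (212.61378479003906, 213.89849853515625), 15.329349517822266)
```

View pics/t3.png

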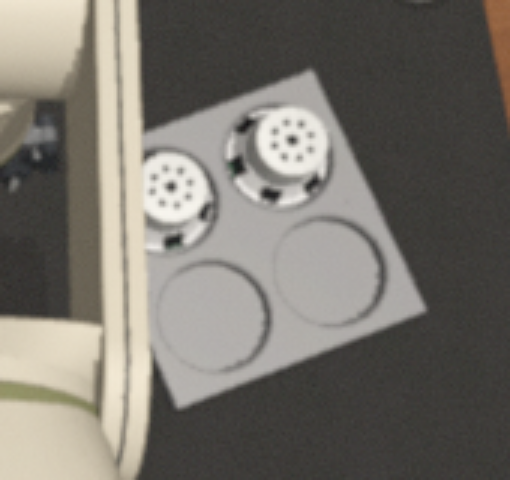

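Seated flat in the well at crop (172,186), with its top at z=58. Next is the driver at (426,141).

```bash
python3 -m jog '[-0.04,-0.048,0,0,0,0, -0.09,-0.108,0.01,0,0,0, -0.128,-0.153,0.025,0,0,0, -0.1465,-0.1745,0.04,0,0,0, -0.1465,-0.1745,0.05,0,0,0, -0.1465,-0.1745,0.055,0,0,0, -0.1465,-0.1745,0.055,0,0,0]' 1; python3 - <<'E'
from h import *
for i in range(2): r.snapshot("top"); print(r.sense()["tool_pos"])
E
```

```text
time: 9.57
tool_pos: [426.8, 140.6, 54.1]
tcp_rot: [180.0, -0.0, -0.1]
ft_force: [0.4, -0.6, 1.4]
finger_gap: 85.3
grip_force: 0.0
[426.99774409 140.62176768  54.26357253]
[426.94370791 140.68399782  54.27750973]
```

```bash
python3 -m jog '[0,-0.0005,0.02,0,0,0, 0,-0.0005,0.032,0,0,0, 0,-0.0005,0.035,0,0,0]' 1; python3 -m jog '[0,0,0,0,0,0,0,0,0,0,0,0,0,0,0,0,0,0,0,0,0,0,0,0,0,0,0,0,0,0]' -1 60; python3 -m jog '[0,0,-0.01,0,0,0, 0,0,-0.04,0,0,0, 0,0,-0.07,0,0,0, 0,0,-0.085,0,0,0, 0,0,-0.09,0,0,0, 0,0,-0.09,0,0,0]' -1 60; python3 - <<'E'
from h import *
for i in range(4):
    r.snapshot("top"); s=r.sense(); print(s["ft_force"],s["tool_pos"])
E
```

```text
time: 10.05
tool_pos: [425.3, 141.4, 17.8]
tcp_rot: [180.0, 0.1, -0.0]
ft_force: [-0.8, -0.3, 0.0]
finger_gap: 85.6
grip_force: 0.0
time: 10.68
tool_pos: [426.5, 141.9, 20.0]
tcp_rot: [180.0, -0.1, -0.0]
ft_force: [-4.2, -1.5, 9.8]
finger_gap: 53.1
grip_force: 61.2
time: 11.42
tool_pos: [425.5, 141.8, 108.1]
tcp_rot: [180.0, 0.0, -0.0]
ft_force: [-0.4, 0.5, -1.1]
finger_gap: 53.6
grip_force: 63.3
[-0.31835841 -0.05545145 -2.50530302] [425.18671718 141.7394743  107.58731215]
[ 0.0179609  -0.28184704 -1.73672628] [424.99940829 141.70316685 107.33881592]
[-0.43984708 -0.27904903 -1.19017387] [424.9511974  141.69347318 107.31444541]
[ 0.4464271   0.54451907 -1.95910746] [425.02174561 141.70018789 107.40275223]
```

Only about 1.7 N, so this one is light. It goes to the crate's far slot at (654,-6).

```bash
python3 -m jog '[0.025,0.016,0,0,0,0, 0.075,0.048,0,0,0,0, 0.125,0.08,0,0,0,0, 0.175,0.112,0,0,0,0, 0.21,0.135,0,0,0,0, 0.2285,0.147,0,0,0,0, 0.2285,0.147,0.01,0,0,0, 0.2285,0.147,0.02,0,0,0]' -1; python3 - <<'E'
from h import *
for i in range(3):
    r.snapshot("top"); s=r.sense(); print(s["ft_force"],s["tool_pos"])
E
```

```text
time: 12.62
tool_pos: [653.0, -4.6, 86.7]
tcp_rot: [-180.0, 0.1, -0.0]
ft_force: [-0.2, 0.6, -1.2]
finger_gap: 53.2
grip_force: 63.3
[-0.72913174  0.46559255 -3.02426902] [651.81803004  -4.25398701  84.99144578]
[-0.46697032  0.11102951 -0.6860261 ] [651.77875004  -4.20909485  85.7027072 ]
[-0.15169795  0.27646337 -1.74602951] [652.40147999  -4.23950663  86.83209439]
```

```bash
python3 -m jog '[0.001,0.001,0.012,0,0,0, 0.001,0.001,0.03,0,0,0, 0.001,0.001,0.046,0,0,0, 0.001,0.001,0.055,0,0,0, 0.001,0.001,0.06,0,0,0, 0.001,0.001,0.063,0,0,0, 0.001,0.001,0.063,0,0,0]' -1
```

```text
time: 13.65
tool_pos: [655.5, -6.2, 25.8]
tcp_rot: [180.0, -0.0, -0.0]
ft_force: [-0.2, -0.9, -1.7]
finger_gap: 53.8
grip_force: 63.3
```

```bash
python3 -m jog '[0,0,0,0,0,0, 0,0,0,0,0,0, 0,0,-0.03,0,0,0, 0,0,-0.07,0,0,0, -0.01,-0.014,-0.085,0,0,0, -0.035,-0.049,-0.085,0,0,0, -0.07,-0.097,-0.085,0,0,0, -0.105,-0.146,-0.085,0,0,0]' 0.6; python3 -m jog '[-0.035,-0.048,0.005,0,0,0, -0.07,-0.097,0.02,0,0,0, -0.093,-0.129,0.035,0,0,0, -0.1,-0.138,0.05,0,0,0, -0.1,-0.138,0.056,0,0,0, -0.1,-0.138,0.056,0,0,0]' 1; python3 - <<'E'
from h import *
for i in range(2): p=r.snapshot("top"); print(r.sense()["tool_pos"])
w=cloud(p); print(disc(w,40,58.5,(654,-6),35),disc(w,50,56,(557,340),35),disc(w,50,56,(449,278),35))
E
```

```text
time: 14.65
tool_pos: [549.6, 140.9, 111.1]
tcp_rot: [-180.0, -0.1, -0.1]
ft_force: [0.1, 0.3, 1.0]
finger_gap: 68.2
grip_force: 0.0
time: 15.4
tool_pos: [450.9, 276.8, 54.3]
tcp_rot: [180.0, 0.0, -0.1]
ft_force: [-0.7, -1.0, -0.3]
finger_gap: 85.5
grip_force: 0.0
[451.3720457  276.93112094  54.84918337]
[451.56787902 277.05340265  55.15762933]
(array([655.3,  -4.4]), 28.6, np.float64(55.9), 382, array([653.3,  -3.4])) (array([0., 0.]), 0.0, np.float64(nan), 0, array([nan, nan])) (array([430.2, 295.4]), 3.5, np.float64(52.5), 4, array([430.3, 295.5]))
  return _methods._mean(a, axis=axis, dtype=dtype,
  ret = ret.dtype.type(ret / rcount)
h.py:14: RuntimeWarning: Mean of empty slice.
  return np.round(c,1),round(rr,1),np.round(np.median(q[:,2]),1),len(q),np.round(q[:,:2].mean(0),1)
  ret = um.true_divide(
```

```bash
python3 -m jog '[-0.0015,-0.001,0.02,0,0,0, -0.0015,-0.001,0.032,0,0,0, -0.0015,-0.001,0.0355,0,0,0]' 1; python3 -m jog '[0,0,0,0,0,0,0,0,0,0,0,0,0,0,0,0,0,0,0,0,0,0,0,0,0,0,0,0,0,0]' -1 60; python3 -m jog '[0,0,-0.01,0,0,0, 0,0,-0.04,0,0,0, 0,0,-0.07,0,0,0, 0,0,-0.085,0,0,0, 0,0,-0.09,0,0,0, 0,0,-0.09,0,0,0]' -1 60; python3 - <<'E'
from h import *
for i in range(4):
    r.snapshot("top"); s=r.sense(); print(s["ft_force"],s["tool_pos"])
E
```

```text
time: 15.88
tool_pos: [448.7, 278.2, 18.4]
tcp_rot: [180.0, 0.1, -0.1]
ft_force: [0.0, -0.5, 0.1]
finger_gap: 85.9
grip_force: 0.0
time: 16.5
tool_pos: [449.7, 278.7, 20.6]
tcp_rot: [180.0, -0.1, -0.0]
ft_force: [-1.8, -5.1, 7.7]
finger_gap: 53.5
grip_force: 61.9
time: 17.25
tool_pos: [448.4, 278.7, 108.4]
tcp_rot: [180.0, 0.0, -0.0]
ft_force: [-0.2, 0.0, -4.6]
finger_gap: 53.5
grip_force: 64.6
[-0.41346078 -1.08297092 -4.68693028] [448.11098894 278.53876079 107.87274045]
[ 0.11532646 -0.78184861 -4.83467858] [447.9999557  278.45184076 107.6517417 ]
[-0.6323854   0.10638633 -4.32816134] [447.97855239 278.45404441 107.66231844]
[-0.2855056  -0.6196102  -4.35907124] [448.06212561 278.45899099 107.74074339]
```

Sound. It goes to the well at (476,-239).

```bash
python3 -m jog '[0.001,0.025,0,0,0,0, 0.004,0.08,0,0,0,0, 0.007,0.14,0,0,0,0, 0.010,0.2,0,0,0,0, 0.013,0.26,0,0,0,0, 0.017,0.32,0,0,0,0, 0.020,0.38,0,0,0,0, 0.023,0.44,0,0,0,0]' -1;  python3 -m jog '[0.002,0.045,0.01,0,0,0, 0.004,0.07,0.025,0,0,0, 0.004,0.0775,0.04,0,0,0, 0.004,0.0775,0.05,0,0,0, 0.004,0.0775,0.05,0,0,0]' -1; python3 - <<'E'
from h import *
for i in range(3):
    r.snapshot("top"); s=r.sense(); print(s["ft_force"],s["tool_pos"])
E
```

```text
time: 18.45
tool_pos: [471.3, -163.0, 108.6]
tcp_rot: [-180.0, 0.0, -0.0]
ft_force: [2.4, 1.0, -3.8]
finger_gap: 54.0
grip_force: 64.8
time: 19.08
tool_pos: [474.8, -236.9, 57.6]
tcp_rot: [-179.9, 0.1, 0.0]
ft_force: [0.2, -1.2, -4.3]
finger_gap: 53.0
grip_force: 64.8
[-0.6911485   0.11332545 -4.68357874] [ 475.47904213 -237.28961444   58.57857767]
[-0.19957198 -0.42251641 -5.3080969 ] [ 476.01802799 -237.66795143   59.28702495]
[ 0.465004   -0.60919801 -4.46114034] [ 476.28773741 -237.96311383   59.68533372]
```

```bash
python3 -m jog '[0,0.001,0.01,0,0,0, 0,0.001,0.02,0,0,0, 0,0.001,0.027,0,0,0, 0,0.001,0.030,0,0,0, 0,0.001,0.032,0,0,0, 0,0.001,0.033,0,0,0,  0,0.001,0.033,0,0,0]' -1
```

```text
time: 20.1
tool_pos: [475.8, -239.7, 26.7]
tcp_rot: [180.0, 0.0, -0.0]
ft_force: [-5.1, 2.2, 4.4]
finger_gap: 53.6
grip_force: 65.6
```

```bash
python3 -m jog '[0,0,0,0,0,0, 0,0,0,0,0,0, 0,0,-0.02,0,0,0, 0,0,-0.06,0,0,0, 0.002,-0.015,-0.083,0,0,0, 0.008,-0.06,-0.083,0,0,0, 0.017,-0.12,-0.083,0,0,0, 0.025,-0.18,-0.083,0,0,0]' 0.6; python3 -m jog '[0.008,-0.06,0,0,0,0, 0.017,-0.12,0,0,0,0, 0.025,-0.18,0,0,0,0, 0.034,-0.24,0,0,0,0, 0.042,-0.3,0,0,0,0, 0.05,-0.36,0.005,0,0,0, 0.0545,-0.392,0.02,0,0,0, 0.056,-0.4,0.04,0,0,0]' 1; python3 -m jog '[0,0,0.012,0,0,0, 0,0,0.014,0,0,0]' 1; python3 - <<'E'
from h import *
for i in range(3): p=r.snapshot("top"); print(r.sense()["tool_pos"])
w=cloud(p); print(disc(w,52,62,(476,-239),38),disc(w,52,62,(572,-212),38),disc(w,52,62,(599,-309),38),disc(w,47,58,(557,340),38))
E
```

```text
time: 21.1
tool_pos: [501.4, -58.3, 109.7]
tcp_rot: [180.0, -0.1, -0.1]
ft_force: [1.3, -0.3, 0.3]
finger_gap: 68.2
grip_force: 0.0
time: 22.1
tool_pos: [557.4, 342.9, 69.2]
tcp_rot: [-179.9, -0.1, 0.1]
ft_force: [-0.2, -0.1, -0.7]
finger_gap: 85.0
grip_force: 0.0
time: 22.35
tool_pos: [556.0, 338.5, 53.3]
tcp_rot: [179.9, 0.1, -0.1]
ft_force: [-0.2, 0.3, 0.1]
finger_gap: 85.5
grip_force: 0.0
[556.50712436 338.68850716  54.11216632]
[557.04522924 338.97986531  55.04874927]
[557.43153285 339.33797745  55.70308555]
(array([ 475.2, -236.6]), 27.9, np.float64(58.1), 444, array([ 475.2, -236.4])) (array([ 572.3, -210.3]), 28.1, np.float64(58.1), 439, array([ 571.8, -210.1])) (array([ 600.3, -309.2]), 28.3, np.float64(58.1), 429, array([ 599.5, -308.9])) (array([564. , 316.8]), 11.9, np.float64(52.7), 7, array([563.6, 316.4]))
```

```bash
python3 -m jog '[0,-0.0005,0.02,0,0,0, 0,-0.0005,0.033,0,0,0, 0,-0.0005,0.0365,0,0,0]' 1; python3 -m jog '[0,0,0,0,0,0,0,0,0,0,0,0,0,0,0,0,0,0,0,0,0,0,0,0,0,0,0,0,0,0]' -1 60; python3 -m jog '[0,0,-0.01,0,0,0, 0,0,-0.04,0,0,0, 0,0,-0.07,0,0,0, 0,0,-0.085,0,0,0, 0,0,-0.09,0,0,0, 0,0,-0.09,0,0,0]' -1 60; python3 - <<'E'
from h import *
for i in range(4):
    r.snapshot("top"); s=r.sense(); print(s["ft_force"],s["tool_pos"])
E
```

```text
time: 22.88
tool_pos: [555.4, 340.0, 16.2]
tcp_rot: [179.9, 0.2, -0.0]
ft_force: [0.1, 0.1, -0.1]
finger_gap: 85.5
grip_force: 0.0
time: 23.5
tool_pos: [557.7, 341.3, 19.6]
tcp_rot: [-179.9, -0.1, -0.0]
ft_force: [0.2, 0.6, 5.2]
finger_gap: 53.7
grip_force: 63.7
time: 24.25
tool_pos: [556.4, 340.6, 107.8]
tcp_rot: [180.0, 0.1, -0.0]
ft_force: [-0.7, -0.6, -0.4]
finger_gap: 53.5
grip_force: 63.3
[-0.10252979 -0.81358695 -1.26801609] [556.12745478 340.46694827 107.17219811]
[-0.55684394 -0.10236518 -1.42645974] [555.96641448 340.39403122 106.90537526]
[ 0.28201688  0.75725328 -0.89370865] [555.98315222 340.37791778 106.91434939]
[ 0.46748453  0.10839481 -0.2774598 ] [556.07032316 340.45460005 107.07939264]
```

Light. It goes to the crate's near slot at (554,-1).

```bash
python3 -m jog '[0,0.03,0,0,0,0, -0.001,0.09,0,0,0,0, -0.001,0.15,0,0,0,0, -0.002,0.21,0,0,0,0, -0.0025,0.27,0,0,0,0, -0.0025,0.32,0,0,0,0, -0.0025,0.342,0,0,0,0, -0.0025,0.342,0.02,0,0,0]' -1; python3 -m jog '[0,0,0.01,0,0,0, 0,0,0.03,0,0,0, 0,0,0.046,0,0,0, 0,0,0.055,0,0,0, 0,0,0.06,0,0,0, 0,0,0.063,0,0,0, 0,0,0.063,0,0,0]' -1
```

```text
time: 25.45
tool_pos: [555.6, -3.0, 89.4]
tcp_rot: [180.0, -0.2, -0.2]
ft_force: [-0.2, -0.1, -0.5]
finger_gap: 53.6
grip_force: 63.4
time: 26.32
tool_pos: [554.6, -1.2, 25.9]
tcp_rot: [180.0, -0.0, -0.0]
ft_force: [-0.6, -0.1, -0.9]
finger_gap: 54.1
grip_force: 63.4
```

```bash
python3 -m jog '[0,0,0.001,0,0,0, 0,0,0.001,0,0,0, 0,0,-0.03,0,0,0, 0,0,-0.08,0,0,0, 0,0,-0.13,0,0,0, -0.04,0,-0.15,0,0,0, -0.09,0,-0.17,0,0,0, -0.12,0,-0.17,0,0,0]' 0.6; python3 -m jog '[0,0,0,0,0,0,0,0,0,0,0,0]'; python3 - <<'E'
from h import *
p=r.snapshot("top"); w=cloud(p); cv2.imwrite("pics/t4.png",p["pixels"][:,:,::-1])
for a in((475.8,-239),(572.3,-212.3),(599,-309),(554.5,-1),(654.5,-5)): print(a,disc(w,50,58.8,a,33))
s=r.snapshot("scene"); cv2.imwrite("pics/s4.png",s["pixels"][:,:,::-1]); print(r.sense()["time"],r.sense()["qd"])
E
```

```text
time: 27.32
tool_pos: [434.0, -1.2, 197.9]
tcp_rot: [180.0, -0.2, -0.0]
ft_force: [-0.2, 0.1, 0.1]
finger_gap: 68.0
grip_force: 0.0
time: 27.58
tool_pos: [434.9, -1.2, 195.9]
tcp_rot: [180.0, -0.1, -0.0]
ft_force: [0.9, -0.3, 0.6]
finger_gap: 68.1
grip_force: 0.0
(475.8, -239) (array([ 475.8, -236.4]), 28.1, np.float64(57.1), 301, array([ 475. , -236.5]))
(572.3, -212.3) (array([ 571.8, -211. ]), 28.5, np.float64(56.9), 246, array([ 572.3, -212.9]))
(599, -309) (array([ 600.6, -309.1]), 28.6, np.float64(57.0), 305, array([ 599.8, -308.7]))
(554.5, -1) (array([0., 0.]), 0.0, np.float64(nan), 0, array([nan, nan]))
(654.5, -5) (array([656. ,  -3.5]), 28.0, np.float64(56.2), 306, array([658.8,  -4.3]))
27.675 [ 0.04496962  0.45488028 -0.01548    -0.03200885  0.05743987 -0.02967795]
  return _methods._mean(a, axis=axis, dtype=dtype,
  ret = ret.dtype.type(ret / rcount)
h.py:14: RuntimeWarning: Mean of empty slice.
  return np.round(c,1),round(rr,1),np.round(np.median(q[:,2]),1),len(q),np.round(q[:,:2].mean(0),1)
  ret = um.true_divide(
```

View pics/t4.png

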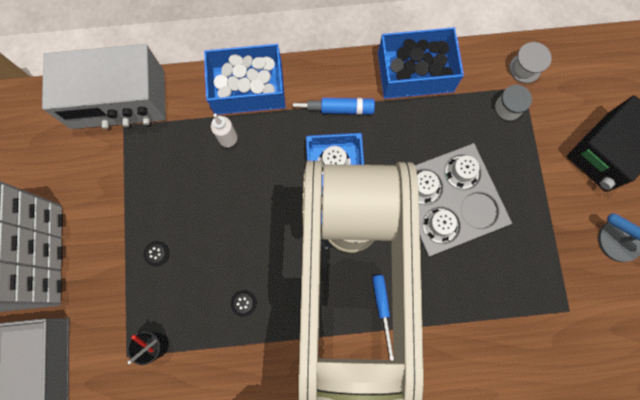

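View pics/s4.png

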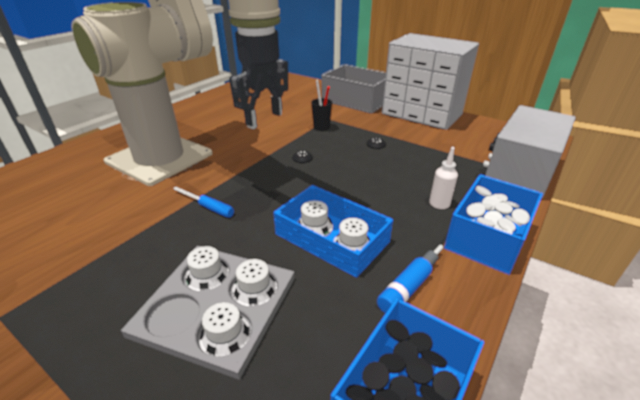

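The top view shows the carrier drivers at (427,183) and (443,224) beside the loaded one at (465,170). The scene view shows both light drivers flat in the crate at (315,213) and (353,232). The caps and glue bottle have not moved, and the robot touches nothing.

```bash
python3 -c "
from bench import r
print(r.hand_in())"
```

```text
the job is handed in; nothing more can be done
None
```

The job is handed in at about 28 s: the two sound drivers stand flat in carrier wells, the two light ones lie in the reject crate, and the loaded driver and bystanders look unmoved; no verdict came back.

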